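# Pin the counter gate shut

### The arm

A 7-joint arm with a two-finger parallel gripper is mounted at the origin on the work surface. World frame = base frame: x ahead of the robot, y to its left, z up, the work surface at z = 0. Lengths are in m, angles in rad, forces in N, time in s.
With the tool pointing down it reaches from about 0.4 to 0.85 m from the base axis. Payload 4.5 kg.
Tool frame: the origin (TCP) lies between the finger pads; the fingertips stand r.tip_reach ahead of it and the grasp point (between the pads) lies 11 mm behind it (r.tip_reach is the distance from the TCP to the fingertips, in m); z points along the fingers, y is the line along which they close (so a half turn about z gives the same grasp; the last joint's range is limited). The gripper opens to 88 mm and grips with 3 to 60 N. Pads are 18 mm wide; open, the fingers measure 123 mm over their backs; the gripper's body (75 mm by 187 mm) begins 45 mm behind the grasp point.
Start: joints at [-1.152, 0.689, -0.195, 1.565, 0.157, 0.902, -0.215], TCP at [0.235, 0.579, 0.22] pointing down, gripper open.
Joint ranges: [-3.01, 3.01], [-0.46, 2.08], [-1.47, 1.51], [0.13, 2.56], [-1, 4.14], [0.04, 2.09], [-2.66, 2.66]. Speed limits (rad/s): [2.57, 2.57, 3.14, 3.14, 3.14, 3.14, 3.14].

### API

Orientations are given as a unit quaternion [x, y, z, w].
In Python, from plant import r, vision, workorder gives the robot as it stands.
- The arm moves only by the tool drive_tool, never from a script. Its argument "targets" is a list of rows, each an object of numbers: "tx", "ty", "tz": the shift along the world's x, y, z in units of 0.03 m (1.0 is 0.03 m); "wx", "wy", "wz": the turn, a rotation vector about the world's x, y, z in units of 60 degrees (1.0 is 60 degrees); "claw": the opening, from -1 (shut) to 1 (fully open). A call has exactly 8 rows; each row shifts and turns the commanded pose from where the row before left it; what a row does not reach is not made up. A row lasts 1/10 s, in which the tool goes at most 50 mm and 8.59 degrees, less where a joint would pass 70% of its speed; a pose out of reach is approached as far as the arm can. A call with a number of a shift or a turn outside -1 to 1 is refused whole. A call with a gripper value outside its range is refused whole. The fingers move at their own pace and stop on an object; "force" is the grip in N (left out, the last holds). Time passes only in rows, so rows that do not move let the fingers close, or fill a call up. It gives the time, the measured TCP pose, the force, the opening and the grip force at its end, in the units of the state.
- r.get_state(): the state, without advancing time (a new reading comes with each control period).
- vision.snapshot(name): name is "scene" or "side" or "wrist"; returns a dict with "image" (480x640x3 uint8, blue, green, red), "range_z" (480x640 float32, m along the optical axis (not along the pixel's ray), 0 where there is no reading), "K" (3x3 intrinsics, pixels), "cam_to_world" (4x4, takes a point from camera to world coordinates). Camera axes: x right, y up, looking along -z (the intrinsics and any distortion apply to the point x, -y, -z); pixel columns grow to the right and rows downward; lengths in m; the calibration is good to about 2 mm. A picture is of the moment at which its call begins.
- workorder.finish_job(): hands the job in; it is judged then, once.
The state is a dict: "clock": time; "q": joint angles; "qd": joint speeds; "joint_torque": joint torques, N m; "tool_pos": TCP position; "eef_rot": TCP orientation; "contact_force": force on the tool from outside, world axes, zero at the start; "moment": the same for the moment, N m; "opening": opening from 0.0 (shut) to 1.0 (fully open); "finger_force": force on a finger pad.
Only numpy, scipy, OpenCV 4.12 (cv2) and the standard library are available. Lean on these libraries where they do the work, as an engineer would, in place of code of your own. Each camera call takes 0.05 s, during which the arm holds its last target. There are 200 camera calls.

### The job

Swing the low oak gate shut so that the steel tab on its free end lies between the two ears of the yoke on the latch post, then take the steel pin out of its wooden block and pass it down through the upper ear, the tab's eye and the lower ear until its collar rests on the yoke, and let go. The pin holes in the ears are set off centre, to whichever side the gate was last adjusted, so find them and feel the pin in gently and never force it against the yoke or the gate (never more than 35 N); leave everything else on the counter where it is.

Things in the scene. Friction and masses are not known exactly. Their poses are not given: they have to be found in the camera images.
- gate_frame: fixed oak frame of the low gate: sill 70 mm wide, 12 thick; latch post 56 x 46, 144 mm tall, centre 79 mm to -y; hinge post 46 x 36, 170 mm tall, centre 251 mm to +y. Origin at counter level, below the middle of the place where the pin goes; x square to the shut gate (the open gate stands on the -x side), y from latch to hinge, z up. Carries the gate and the steel yoke
- latch (a point): middle of the yoke, level with its upper ear's top, 150 mm up; axes as gate_frame. Both ears carry a level round disc about 46 mm across, 8 mm thick, centred on this point; the lower one's top is at 128 mm. The discs are adjuster bushes: each has a round 14 mm pin hole, its centre 8 mm off this point, both holes in line, fixed in any direction round the circle. That direction is not measured: look or feel for it
- gate (a joint): angle of the oak gate (rad): 0 shut, in line with the frame; 0.4 to 0.75 at the start; grows as it opens to -x of the frame (clockwise from above). Stiff hinge (0.25 N m): it stays where it is left, has no catch, and can swing 0.08 past shut. A turn by 0.01 shifts the eye by 2.2 mm; the pin's tapered nose can push the eye, and the gate with it, sideways
- gate_eye (a point): centre of the eye in the steel tab at the gate's free end, 225 mm from the hinge axis, 135 mm up. The eye is an opening 26 mm wide (x) and 32 mm long (y) in a tab 44 x 48 mm, 8 mm thick (131 to 139 mm up). With the gate shut it lies 15 mm below point latch, between the ears; axes as gate_grip
- gate_grip (a point): place to take hold of the gate, at the outer end of its top rail: rail 20 mm thick (point x), this point 160 mm from the hinge axis, 132 mm above the counter; the rail's top is at 145 mm. Site x is square to the gate, y along the gate towards the hinge, z up
- gate_hinge (a point): point on the gate's vertical hinge axis, 132 mm above the counter, 225 mm to frame +y of the latch
- pin_grip (a point): centre of the flat paddle grip of the loose steel pin (0.1 to 0.2 kg): paddle 16 mm thick (x), 28 wide (y), 48 tall (z, up). Below it a collar 24 mm across, 5 thick, its underside 29 mm below this point, then a round shank 12 mm thick and 46 long whose last 8 mm taper to an 8 mm flat nose. Starts upright in its wooden block. Home, the collar rests on the upper ear, the nose 16 mm below the lower ear
- pin_tip (a point): middle of the pin's nose end, 75 mm below pin_grip along the pin
- rest: dark wooden block, 60 x 60 x 60 mm, fixed to the counter, origin under its centre; the pin hangs by its collar loosely in an 18 mm hole, 54 mm deep, in the middle of its top
- coin_tray: open chrome tray for coins, 85 x 110 x 16 mm, origin at the centre of its underside; may stand next to the pin's block; leave alone
- scale: blue metal parcel scale with a steel pan, 200 x 220 x 86 mm, origin at the centre of its underside; leave alone
- date_stamp: tan rubber date stamp with a turned handle, 60 x 36 mm, 84 mm tall, origin at the centre of its underside; leave alone
- ink_pad: flat dark ink pad case, 60 x 95 x 16 mm, origin at the centre of its underside; leave alone
- weight0: lowest of three stacked round steel parcel weights, 72 mm across, 30 mm tall (the stack is 73 mm tall), origin under its centre; leave alone
- weight2: uppermost of the three stacked steel weights, 44 mm across, 18 mm tall, origin under its centre; leave alone
- parcel: cardboard parcel, 130 x 180 x 90 mm, origin at the centre of its underside; leave alone
Mind the look-alikes: they are no part of the job. What is shaped like the part that bears pin_grip but blue or green is not meant.

How it is judged:
On the way, in this order (a step that is already met when the one before it is completed fails the run):
1. the gate is shut, within 0.05 rad, while the pin is still out of the yoke (value of joint gate between -0.05 and 0.05 rad and distance between pin_tip and latch above 0.03 m), for 0.2 s.
2. the pin is through both ears and the eye, collar down on the yoke (z of pin_grip in the frame of latch below 0.0315 m and z of pin_tip in the frame of latch below -0.042 m and angle between pin_grip's own z axis and vertical below 0.12 rad and horizontal distance between pin_tip and latch below 0.013 m and horizontal distance between pin_grip and latch below 0.015 m and value of joint gate between -0.06 and 0.06 rad), for 0.2 s.
At the end, for the whole second after the job is handed in: Gate shut (within 0.06 rad); pin upright (within 0.12 rad) through upper ear, eye and lower ear: collar within 2.5 mm of resting on the upper ear, nose at least 42 mm below that ear's top and within 13 mm of the latch line (grip within 15 mm); pin released and at rest (all of step 2 and linear speed of pin below 0.02 m/s); the robot touches nothing.
It fails at once if the pin is forced: more than 35 N between the pin and the yoke or gate (contact force between pin and gate_frame above 35 N).
It fails at once if another thing on the counter is moved by more than 20 mm (distance of any of coin_tray, scale, date_stamp, ink_pad, weight0, weight2, parcel from where it was at the start of the episode above 0.02 m).
It also fails if it takes over 67 s, if anything falls off the work surface, if the arm or the gripper's body presses on something with over 40 N, if the wrist force passes 120 N, or if a joint passes its speed limit or range.

## Working session

There is one attempt and no reset: what is moved stays moved. The work goes in short steps, Python scripts to look and compute and a tool call to move; the robot and the scene stay as the last step left them, time stands still between calls to the robot, and variables do not carry over. Pictures are saved under pics/ and viewed, at most 10 in all, crops included, and the job is handed in when it is done.

Besides the shell and the picture viewer there is one more tool, called after ">>>" by a JSON object that holds its "method" and its "body". drive_tool: Moves the arm, as the interface text tells. Its arguments: {"type":"object","properties":{"targets":{"type":"array","items":{"type":"object","properties":{"tx":{"type":"number"},"ty":{"type":"number"},"tz":{"type":"number"},"wx":{"type":"number"},"wy":{"type":"number"},"wz":{"type":"number"},"claw":{"type":"number"}}}},"force":{"type":"number"}},"required":["targets"]}

```bash
mkdir -p pics
cat > h.py <<'E'
import numpy as np, cv2
from plant import r, vision, workorder
def snap(n,tag):
    s=vision.snapshot(n); cv2.imwrite(f'pics/{tag}.png',s['image']); np.savez(f'pics/{tag}.npz',**s); return s
def load(tag): return dict(np.load(f'pics/{tag}.npz'))
def pw(s,u,v,z=None,d=None):
    """world point of pixel; by plane height z or by depth"""
    K=s['K'];T=s['cam_to_world']
    ray=np.array([(u-K[0,2])/K[0,0],-(v-K[1,2])/K[1,1],-1.])
    R=T[:3,:3]@ray
    if z is not None: return T[:3,3]+R*(z-T[2,3])/R[2]
    if d is None:
        p=s['range_z'][int(v)-1:int(v)+2,int(u)-1:int(u)+2]; d=np.median(p[p>0]) if (p>0).any() else np.nan
    return T[:3,3]+R*d
def proj(s,P):
    T=s['cam_to_world'];p=T[:3,:3].T@(np.array(P)-T[:3,3]);K=s['K']
    return K[0,0]*p[0]/-p[2]+K[0,2], K[1,1]*(-p[1])/-p[2]+K[1,2]
E
python3 - <<'E'
from h import *
for n in('scene','side'):
    s=snap(n,n+'0'); print(s['K'].tolist(),s['cam_to_world'].round(3).tolist(),{k:v for k,v in s.items() if k not in('image','range_z','K','cam_to_world')})
print(r.get_state(),r.tip_reach)
E
```

```text
[[513.6994728766606, 0.0, 333.6160769909965], [0.0, 513.6994728766606, 238.89731787358764], [0.0, 0.0, 1.0]] [[0.494, -0.644, 0.584, 1.332], [0.869, 0.366, -0.332, -0.342], [-0.0, 0.672, 0.741, 1.011], [0.0, 0.0, 0.0, 1.0]] {}
[[451.51409521464177, 0.0, 326.46333340433284], [0.0, 451.51409521464177, 237.84851955977047], [0.0, 0.0, 1.0]] [[0.791, 0.411, -0.453, 0.141], [-0.612, 0.545, -0.574, -0.547], [0.011, 0.731, 0.682, 0.827], [0.0, 0.0, 0.0, 1.0]] {}
{'clock': 0.1, 'q': array([-1.15217087,  0.68987099, -0.19452494,  1.56622774,  0.1573148 ,
        0.90249008, -0.21508895]), 'qd': array([-1.05637284e-03, -1.11142812e-03, -2.80658480e-06, -2.45196808e-03,
        7.09689202e-04, -2.27696153e-03, -1.51666148e-04]), 'joint_torque': array([-2.97989165e-03, -5.28506327e+01, -1.27139859e+00, -1.53837436e+01,
       -5.25640044e-02,  1.94594133e-03,  3.66861093e-05]), 'tool_pos': array([0.23444629, 0.57872935, 0.21931183]), 'eef_rot': array([ 1.91179112e-01,  9.81554840e-01, -7.96747929e-04, -9.06228339e-05]), 'contact_force': array([ 0.12832702, -0.90711119, -0.51390029]), 'moment': array([ 0.01609453,  0.03158188, -0.02323906]), 'finger_force': 0.0, 'opening': 0.9995241170508689} 0.008
```

View pics/scene0.png

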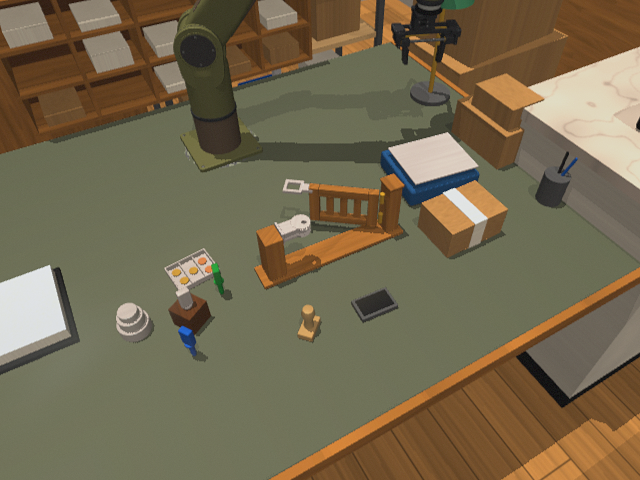

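View pics/side0.png

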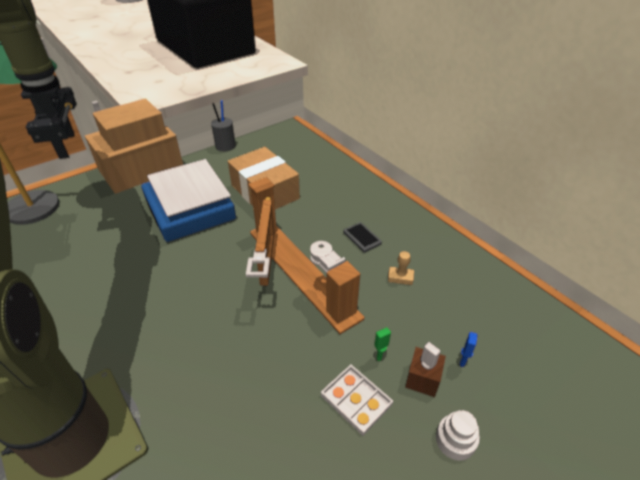

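The steel pin is the grey paddle on the dark block, at scene (184,297) and side (430,355). The blue one at scene (188,338) and the green one at (217,277) are look-alikes. The open gate's tab is at scene (294,186), and the yoke at scene (295,226) and side (322,250). I'll enlarge these to confirm.

Run:
```python
from h import *
a=load('scene0')['image'];b=load('side0')['image']
def c(i,u,v,w,h,W,H): return cv2.resize(i[v:v+h,u:u+w],(W,H),interpolation=cv2.INTER_CUBIC)
# 5x crops
A=c(a,240,165,80,60*2,400,600); 
A=c(a,250,170,80,60,400,300);A2=c(a,160,260,80,60,400,300)
B=c(b,290,225,80,60,400,300);B2=c(b,400,325,80,60,400,300)
cv2.imwrite('pics/crop1.png',np.vstack([np.hstack([c(a,270,170,80,60,400,300),A2]),np.hstack([B,B2])]))
```

```text
(no output)
```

View pics/crop1.png

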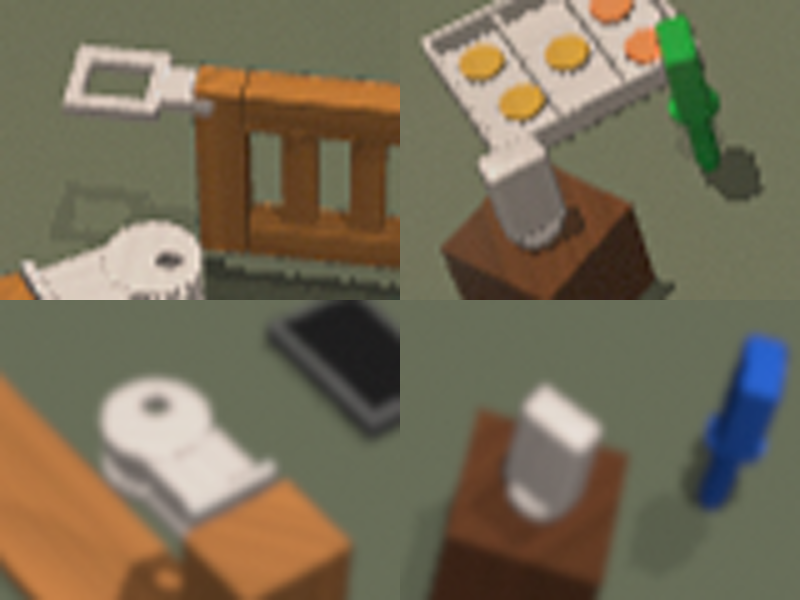

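The crops confirm it. The grey pin's top face is at scene (183,291.6) and side (433,348). The yoke's hole is at scene (304,222) and side (321,246), with its disc centred near side (321,248).

Run:
```python
from h import *
a=load('scene0');b=load('side0')
f=lambda n,s,u,v,z: print(n,pw(s,u,v,z)[:2].round(4), 'depth pt',pw(s,u,v).round(4))
f('hole sc',a,304,221.8,.15);f('hole sd',b,321.2,246,.15)
f('disc sc',a,301,222.5,.15);f('disc sd',b,321.2,248.2,.15)
f('pin sc',a,183,291.6,.113);f('pin sd',b,433,348,.113)
# pin top corners side
for q in [(528,395),(545,383),(602,430),(585,452)]: f('c',b,400+(q[0]-400)/5,325+(q[1]-300)/5,.113)
# block top corners side
for q in [(480,410),(627,458),(440,535),(600,580)]: f('blk',b,400+(q[0]-400)/5,325+(q[1]-300)/5,.06)
# eye corners scene (outer)
for q in [(85,47),(172,55),(160,115),(65,108)]: f('tab',a,270+q[0]/5,170+q[1]/5,.139)
f('eye',a,270+120/5,170+82/5,.139); f('eye sd',b,258,267,.139)
# post depth maps: points at z .144 and .170
for nm,s in(('sc',a),('sd',b)):
    v,u=np.nonzero(s['range_z']>0);K=s['K'];d=s['range_z'][v,u]
    P=np.c_[(u-K[0,2])/K[0,0]*d,-(v-K[1,2])/K[1,1]*d,-d]@s['cam_to_world'][:3,:3].T+s['cam_to_world'][:3,3]
    for nn,z,tol in(('latchpost',.144,.003),('hingepost',.170,.004),('rail',.145,.003),('blk',.06,.003)):
        m=(abs(P[:,2]-z)<tol)
        Q=P[m]; c={'latchpost':(0.6,-.09),'hingepost':(.6,.25),'rail':(.5,.14),'blk':(.62,-.3)}[nn]
        img=np.zeros(s['range_z'].shape,np.uint8); img[v[m],u[m]]=255
        n,l,st,cc=cv2.connectedComponentsWithStats(img)
        for i in range(1,n):
            if st[i,4]>40:
                k=l[v,u]==i; w=P[k][:,:2].astype(np.float32); print(nm,nn,st[i,4],cc[i].round(0),'rect',cv2.minAreaRect(w))
```

```text
hole sc [0.5721 0.0105] depth pt [0.5649 0.0138 0.1418]
hole sd [0.5662 0.0089] depth pt [0.6588 0.1299 0.0026]
disc sc [0.5707 0.0034] depth pt [0.5706 0.0034 0.1499]
disc sd [0.5621 0.0035] depth pt [0.5622 0.0035 0.1499]
pin sc [ 0.5967 -0.2982] depth pt [ 0.5973 -0.2982  0.1138]
pin sd [ 0.5905 -0.3002] depth pt [ 0.59   -0.3004  0.1137]
c [ 0.586  -0.2859] depth pt [ 6.560e-01 -2.448e-01  6.000e-04]
c [ 0.5949 -0.2861] depth pt [ 6.669e-01 -2.447e-01 -2.000e-04]
c [ 0.5965 -0.3128] depth pt [ 0.6679 -0.2761  0.001 ]
c [ 0.5846 -0.3153] depth pt [ 0.5905 -0.3122  0.1034]
blk [ 0.5986 -0.2598] depth pt [ 0.5988 -0.2597  0.0597]
blk [ 0.6285 -0.3099] depth pt [ 0.6289 -0.3097  0.0594]
blk [ 0.5465 -0.2893] depth pt [ 0.5769 -0.27    0.0024]
blk [ 0.5807 -0.3389] depth pt [ 0.5823 -0.3381  0.0571]
tab [0.4066 0.0468] depth pt [0.4066 0.0468 0.139 ]
tab [0.4341 0.0827] depth pt [0.2944 0.1487 0.0034]
tab [0.4711 0.0567] depth pt [0.3365 0.119  0.0027]
tab [0.443  0.0178] depth pt [0.4387 0.0195 0.1347]
eye [0.4393 0.0504] depth pt [0.2978 0.1125 0.0008]
eye sd [0.4299 0.0471] depth p
[... 8569 characters left out ...]
, 82.83380126953125)
sd blk 45 [287. 187.] rect ((0.6881977319717407, 0.33164796233177185), (0.007143259048461914, 0.08252755552530289), 87.79744720458984)
sd blk 60 [341. 305.] rect ((0.5472272634506226, -0.08739782869815826), (0.034128352999687195, 0.06778046488761902), 47.82810974121094)
sd blk 607 [427. 366.] rect ((0.5897564888000488, -0.2981974184513092), (0.063494473695755, 0.0598209947347641), 32.015968322753906)
sd blk 183 [ 74. 448.] rect ((0.008080746978521347, -0.04222923517227173), (0.12440086156129837, 0.04646465182304382), 14.170202255249023)
sd blk 51 [457. 433.] rect ((0.5288583040237427, -0.42271026968955994), (0.014135045930743217, 0.03695298358798027), 13.188248634338379)
```

Frame: latch ≈ (0.564, 0.005), yaw ≈ -0.03, hinge ≈ (0.570, 0.230), gate angle ≈ 0.62. The pin is near (0.594, -0.299), thin side along x. The gate_grip point is near (0.474, 0.102). I'll go above the gate's rail, with the tool's y axis turned to about -37°.

>>> {"method": "drive_tool", "body": {"targets": [{"tx": 0.5, "ty": -0.99, "wz": -0.11, "claw": 0.2}, {"tx": 0.5, "ty": -0.99, "wz": -0.11, "claw": 0.2}, {"tx": 0.5, "ty": -0.99, "wz": -0.11, "claw": 0.2}, {"tx": 0.5, "ty": -0.99, "wz": -0.11, "claw": 0.2}, {"tx": 0.5, "ty": -0.99, "wz": -0.11, "claw": 0.2}, {"tx": 0.5, "ty": -0.99, "wz": -0.11, "claw": 0.2}, {"tx": 0.5, "ty": -0.99, "wz": -0.11, "claw": 0.2}, {"tx": 0.5, "ty": -0.99, "wz": -0.11, "claw": 0.2}], "force": 15}}

```text
validation failed for argument at $.ta...
```

>>> {"method": "drive_tool", "body": {"targets": [{"tx": 0.5, "ty": -0.99, "wz": -0.11, "claw": 0.2}, {"tx": 0.5, "ty": -0.99, "wz": -0.11, "claw": 0.2}, {"tx": 0.5, "ty": -0.99, "wz": -0.11, "claw": 0.2}, {"tx": 0.5, "ty": -0.99, "wz": -0.11, "claw": 0.2}, {"tx": 0.5, "ty": -0.99, "wz": -0.11, "claw": 0.2}, {"tx": 0.5, "ty": -0.99, "wz": -0.11, "claw": 0.2}, {"tx": 0.5, "ty": -0.99, "wz": -0.11, "claw": 0.2}, {"tx": 0.5, "ty": -0.99, "wz": -0.11, "claw": 0.2}]}}

```text
validation failed for argument at $.ta...
```

Run:
```python
from h import *
s=snap('wrist','w1'); st=r.get_state(); print(st['clock'],st['tool_pos'],st['eef_rot'],st['q'],st['opening'])
print(s['cam_to_world'].round(3).tolist())
```

```text
0.15 [0.23445784 0.57885872 0.21941164] [ 1.91162476e-01  9.81558191e-01 -6.46723217e-04 -8.57748076e-05] [-1.15217408  0.6897923  -0.1945836   1.56604305  0.15733432  0.9024582
 -0.21509287] 1.0033853418520093
[[0.375, -0.894, -0.246, 0.171], [0.927, 0.362, 0.1, 0.605], [-0.001, -0.266, 0.964, 0.383], [0.0, 0.0, 0.0, 1.0]]
```

View pics/w1.png

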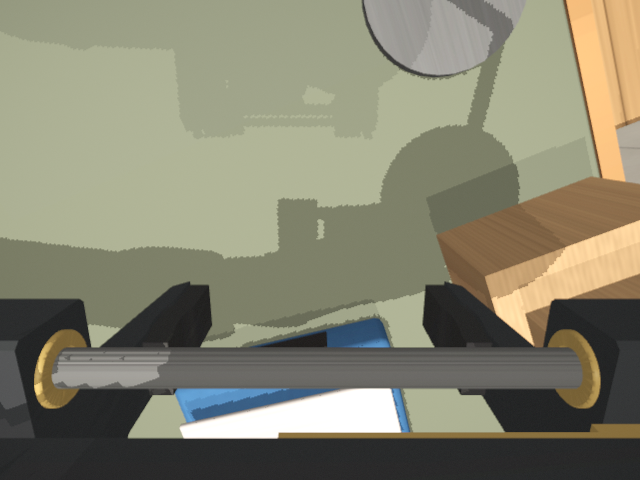

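The moves were refused, so this picture is still from the start pose. It shows the fingers at (180,330) and (450,330) and the scale below. I'll give every field in each row.

>>> {"method": "drive_tool", "body": {"targets": [{"tx": 0.5, "ty": -0.99, "tz": 0, "wx": 0, "wy": 0, "wz": -0.11, "claw": 0.2}, {"tx": 0.5, "ty": -0.99, "tz": 0, "wx": 0, "wy": 0, "wz": -0.11, "claw": 0.2}, {"tx": 0.5, "ty": -0.99, "tz": 0, "wx": 0, "wy": 0, "wz": -0.11, "claw": 0.2}, {"tx": 0.5, "ty": -0.99, "tz": 0, "wx": 0, "wy": 0, "wz": -0.11, "claw": 0.2}, {"tx": 0.5, "ty": -0.99, "tz": 0, "wx": 0, "wy": 0, "wz": -0.11, "claw": 0.2}, {"tx": 0.5, "ty": -0.99, "tz": 0, "wx": 0, "wy": 0, "wz": -0.11, "claw": 0.2}, {"tx": 0.5, "ty": -0.99, "tz": 0, "wx": 0, "wy": 0, "wz": -0.11, "claw": 0.2}, {"tx": 0.5, "ty": -0.99, "tz": 0, "wx": 0, "wy": 0, "wz": -0.11, "claw": 0.2}], "force": 15}}

```text
clock: 0.95
tool_pos: [0.3549, 0.3405, 0.22]
eef_rot: [0.609, 0.793, -0.0, 0.0]
contact_force: [-0.2, 0.5, 0.4]
opening: 0.601
finger_force: 0.0
```

>>> {"method": "drive_tool", "body": {"targets": [{"tx": 0.5, "ty": -0.99, "tz": 0, "wx": 0, "wy": 0, "wz": -0.11, "claw": 0.2}, {"tx": 0.5, "ty": -0.99, "tz": 0, "wx": 0, "wy": 0, "wz": -0.11, "claw": 0.2}, {"tx": 0.5, "ty": -0.99, "tz": 0, "wx": 0, "wy": 0, "wz": -0.11, "claw": 0.2}, {"tx": 0.5, "ty": -0.99, "tz": 0, "wx": 0, "wy": 0, "wz": -0.11, "claw": 0.2}, {"tx": 0.5, "ty": -0.99, "tz": 0, "wx": 0, "wy": 0, "wz": -0.11, "claw": 0.2}, {"tx": 0.5, "ty": -0.99, "tz": 0, "wx": 0, "wy": 0, "wz": -0.11, "claw": 0.2}, {"tx": 0.5, "ty": -0.99, "tz": 0, "wx": 0, "wy": 0, "wz": -0.11, "claw": 0.2}, {"tx": 0.5, "ty": -0.99, "tz": 0, "wx": 0, "wy": 0, "wz": -0.11, "claw": 0.2}]}}

```text
clock: 1.75
tool_pos: [0.4749, 0.103, 0.22]
eef_rot: [0.898, 0.439, -0.0, -0.0]
contact_force: [1.0, 0.1, -0.5]
opening: 0.602
finger_force: 0.0
```

Run:
```python
from h import *
s=snap('wrist','w2'); st=r.get_state(); print(st['clock'],st['tool_pos'],st['eef_rot'],st['q'],st['opening'])
```

```text
1.8 [0.47791132 0.09666702 0.22046673] [9.01160672e-01 4.33476106e-01 7.83554843e-04 2.70099712e-03] [-0.48278357  0.52661356  0.28766548  1.98739783 -0.22787162  0.65551914
 -0.72504275] 0.6012185198369656
```

View pics/w2.png

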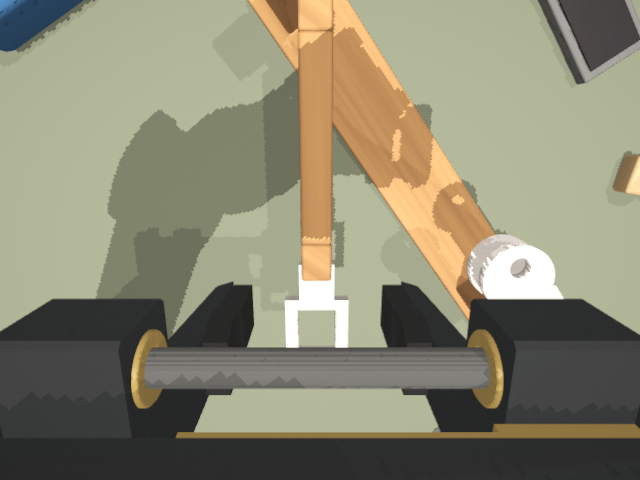

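The rail runs up the picture at column 316 and ends near row 245. The tab's eye is at (317,325), and the yoke disc is at about (516,265) with its hole at (519,267).

Run:
```python
from h import *
s=load('w2')
for n,u,v,z in(('railend top',316,243,.145),('rail L',303,100,.145),('rail R',333,100,.145),('rail L',302,200,.145),('rail R',333,200,.145),('hole',519,267,.15)): print(n,pw(s,u,v,z).round(4),pw(s,u,v).round(4))
print(r.get_state()['tool_pos'],s['cam_to_world'].round(3).tolist())
g=cv2.cvtColor(s['image'],cv2.COLOR_BGR2GRAY)[225:310,460:570]
cv2.imwrite('pics/crop2.png',cv2.resize(s['image'][225:310,460:570],None,fx=7,fy=7,interpolation=cv2.INTER_CUBIC))
# disc top by depth
v,u=np.mgrid[225:300,450:570]; v=v.ravel();u=u.ravel();d=s['range_z'][v,u];K=s['K']
P=np.c_[(u-K[0,2])/K[0,0]*d,-(v-K[1,2])/K[1,1]*d,-d]@s['cam_to_world'][:3,:3].T+s['cam_to_world'][:3,3]
m=(abs(P[:,2]-.15)<.003); Q=P[m][:,:2].astype(np.float32); print(m.sum(),P[m][:,2].mean(),Q.min(0),Q.max(0))
h=(P[:,2]<.147)&(abs(u-519)<12)&(abs(v-267)<12); print('hole depth px',h.sum(),u[h].mean(),v[h].mean())
print(pw(s,u[h].mean(),v[h].mean(),.15))
```

```text
railend top [0.474  0.1039 0.145 ] [0.4738 0.1035 0.1434]
rail L [0.5216 0.1773 0.145 ] [0.5216 0.1774 0.1445]
rail R [0.5355 0.1665 0.145 ] [0.5462 0.1719 0.0118]
rail L [0.4843 0.1314 0.145 ] [0.4843 0.1313 0.1444]
rail R [0.4997 0.1195 0.145 ] [ 4.896e-01  9.670e-02 -2.000e-04]
hole [0.5682 0.0121 0.15  ] [ 0.5732 -0.0019  0.1273]
[0.47791132 0.09666702 0.22046673] [[0.789, 0.592, 0.163, 0.516], [-0.614, 0.761, 0.209, 0.157], [-0.001, -0.265, 0.964, 0.384], [0.0, 0.0, 0.0, 1.0]]
3024 0.14914079488070503 [ 0.5409759  -0.02504828] [0.586957   0.02807491]
hole depth px 292 519.1404109589041 267.0821917808219
[0.56826381 0.0119802  0.15      ]
```

View pics/crop2.png

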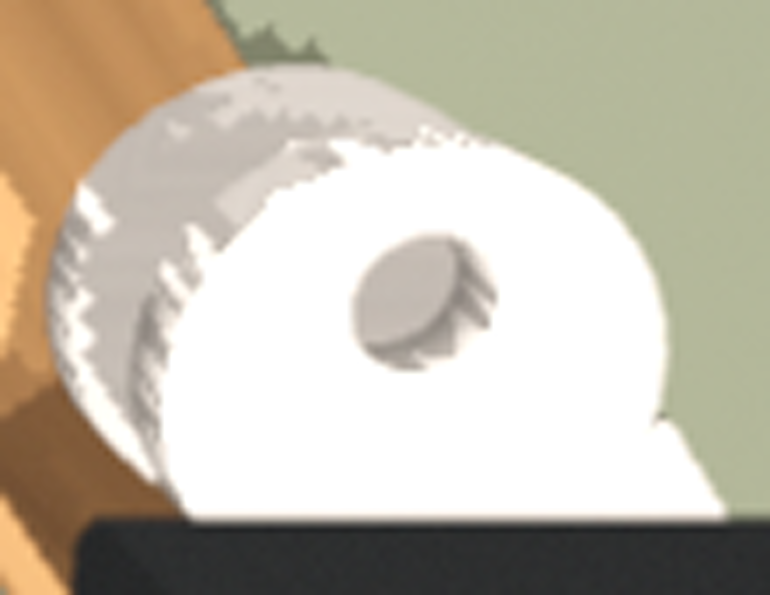

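The hole is at (0.568, 0.012) and the disc centre at (0.564, 0.005). The offset is 8.1 mm, which matches the 8 mm given. Next I'll descend onto the rail.

>>> {"method": "drive_tool", "body": {"targets": [{"tx": 0, "ty": 0, "tz": -0.2, "wx": 0, "wy": 0, "wz": 0, "claw": 0.2}, {"tx": 0, "ty": 0, "tz": -0.5, "wx": 0, "wy": 0, "wz": 0, "claw": 0.2}, {"tx": 0, "ty": 0, "tz": -0.6, "wx": 0, "wy": 0, "wz": 0, "claw": 0.2}, {"tx": 0, "ty": 0, "tz": -0.6, "wx": 0, "wy": 0, "wz": 0, "claw": 0.2}, {"tx": 0, "ty": 0, "tz": -0.6, "wx": 0, "wy": 0, "wz": 0, "claw": 0.2}, {"tx": 0, "ty": 0, "tz": -0.5, "wx": 0, "wy": 0, "wz": 0, "claw": 0.2}, {"tx": 0, "ty": 0, "tz": -0.3, "wx": 0, "wy": 0, "wz": 0, "claw": 0.2}, {"tx": 0, "ty": 0, "tz": 0, "wx": 0, "wy": 0, "wz": 0, "claw": 0.0}]}}

```text
clock: 2.6
tool_pos: [0.4733, 0.1051, 0.1199]
eef_rot: [0.897, 0.442, -0.001, -0.001]
contact_force: [0.5, -0.3, 0.8]
opening: 0.532
finger_force: 0.0
```

>>> {"method": "drive_tool", "body": {"targets": [{"tx": 0, "ty": 0, "tz": 0, "wx": 0, "wy": 0, "wz": 0, "claw": -0.7}, {"tx": 0, "ty": 0, "tz": 0, "wx": 0, "wy": 0, "wz": 0, "claw": -1}, {"tx": 0, "ty": 0, "tz": 0, "wx": 0, "wy": 0, "wz": 0, "claw": -1}, {"tx": 0, "ty": 0, "tz": 0, "wx": 0, "wy": 0, "wz": 0, "claw": -1}, {"tx": 0, "ty": 0, "tz": 0, "wx": 0, "wy": 0, "wz": 0, "claw": -1}, {"tx": 0, "ty": 0, "tz": 0, "wx": 0, "wy": 0, "wz": 0, "claw": -1}, {"tx": 0, "ty": 0, "tz": 0, "wx": 0, "wy": 0, "wz": 0, "claw": -1}, {"tx": 0, "ty": 0, "tz": 0, "wx": 0, "wy": 0, "wz": 0, "claw": -1}]}}

```text
clock: 3.4
tool_pos: [0.475, 0.1043, 0.1216]
eef_rot: [0.897, 0.441, 0.001, 0.0]
contact_force: [0.0, 0.1, 6.5]
opening: 0.225
finger_force: 15.0
```

Gripped at 19.8 mm, which fits the rail. I'll swing it along the arc to about -0.018 rad, so the eye ends up under the hole.

>>> {"method": "drive_tool", "body": {"targets": [{"tx": 0.35, "ty": -0.24, "tz": 0, "wx": 0, "wy": 0, "wz": 0.076, "claw": -1}, {"tx": 0.36, "ty": -0.21, "tz": 0, "wx": 0, "wy": 0, "wz": 0.076, "claw": -1}, {"tx": 0.38, "ty": -0.18, "tz": 0, "wx": 0, "wy": 0, "wz": 0.076, "claw": -1}, {"tx": 0.39, "ty": -0.15, "tz": 0, "wx": 0, "wy": 0, "wz": 0.076, "claw": -1}, {"tx": 0.4, "ty": -0.12, "tz": 0, "wx": 0, "wy": 0, "wz": 0.076, "claw": -1}, {"tx": 0.41, "ty": -0.09, "tz": 0, "wx": 0, "wy": 0, "wz": 0.076, "claw": -1}, {"tx": 0.41, "ty": -0.06, "tz": 0, "wx": 0, "wy": 0, "wz": 0.076, "claw": -1}, {"tx": 0.42, "ty": -0.02, "tz": 0, "wx": 0, "wy": 0, "wz": 0.076, "claw": -1}]}}

```text
clock: 4.2
tool_pos: [0.568, 0.0714, 0.1216]
eef_rot: [0.713, 0.701, -0.001, -0.0]
contact_force: [-2.3, 0.4, 5.5]
opening: 0.224
finger_force: 15.0
```

>>> {"method": "drive_tool", "body": {"targets": [{"tx": 0, "ty": 0, "tz": 0, "wx": 0, "wy": 0, "wz": 0, "claw": -1}, {"tx": 0, "ty": 0, "tz": 0, "wx": 0, "wy": 0, "wz": 0, "claw": -1}, {"tx": 0, "ty": 0, "tz": 0, "wx": 0, "wy": 0, "wz": 0, "claw": -1}, {"tx": 0, "ty": 0, "tz": 0, "wx": 0, "wy": 0, "wz": 0, "claw": -0.2}, {"tx": 0, "ty": 0, "tz": 0, "wx": 0, "wy": 0, "wz": 0, "claw": -0.1}, {"tx": 0, "ty": 0, "tz": 0, "wx": 0, "wy": 0, "wz": 0, "claw": 0}, {"tx": 0, "ty": 0, "tz": 0, "wx": 0, "wy": 0, "wz": 0, "claw": 0}, {"tx": 0, "ty": 0, "tz": 0, "wx": 0, "wy": 0, "wz": 0, "claw": 0}]}}

```text
clock: 5.0
tool_pos: [0.568, 0.0721, 0.1208]
eef_rot: [0.714, 0.7, -0.0, -0.0]
contact_force: [0.6, 0.3, -0.0]
opening: 0.499
finger_force: 0.0
```

>>> {"method": "drive_tool", "body": {"targets": [{"tx": 0, "ty": 0, "tz": 0.4, "wx": 0, "wy": 0, "wz": 0, "claw": 0}, {"tx": 0, "ty": 0, "tz": 0.8, "wx": 0, "wy": 0, "wz": 0, "claw": 0}, {"tx": 0, "ty": -0.5, "tz": 0.9, "wx": 0, "wy": 0, "wz": 0, "claw": 0}, {"tx": 0, "ty": -0.9, "tz": 0.9, "wx": 0, "wy": 0, "wz": 0, "claw": 0.2}, {"tx": 0, "ty": -1, "tz": 0.3, "wx": 0, "wy": 0, "wz": 0, "claw": 0.2}, {"tx": 0, "ty": -1, "tz": 0, "wx": 0, "wy": 0, "wz": 0, "claw": 0.2}, {"tx": 0, "ty": -1, "tz": 0, "wx": 0, "wy": 0, "wz": 0, "claw": 0.2}, {"tx": 0, "ty": -0.7, "tz": 0, "wx": 0, "wy": 0, "wz": 0, "claw": 0.2}]}}

```text
clock: 5.8
tool_pos: [0.568, -0.0838, 0.2212]
eef_rot: [0.715, 0.699, -0.0, 0.001]
contact_force: [-0.4, -0.3, -0.2]
opening: 0.602
finger_force: 0.0
```

>>> {"method": "drive_tool", "body": {"targets": [{"tx": 0, "ty": 0, "tz": 0, "wx": 0, "wy": 0, "wz": 0, "claw": 0.2}, {"tx": 0, "ty": 0, "tz": 0, "wx": 0, "wy": 0, "wz": 0, "claw": 0.2}, {"tx": 0, "ty": 0, "tz": 0, "wx": 0, "wy": 0, "wz": 0, "claw": 0.2}, {"tx": 0, "ty": 0, "tz": 0, "wx": 0, "wy": 0, "wz": 0, "claw": 0.2}, {"tx": 0, "ty": 0, "tz": 0, "wx": 0, "wy": 0, "wz": 0, "claw": 0.2}, {"tx": 0, "ty": 0, "tz": 0, "wx": 0, "wy": 0, "wz": 0, "claw": 0.2}, {"tx": 0, "ty": 0, "tz": 0, "wx": 0, "wy": 0, "wz": 0, "claw": 0.2}, {"tx": 0, "ty": 0, "tz": 0, "wx": 0, "wy": 0, "wz": 0, "claw": 0.2}]}}

```text
clock: 6.6
tool_pos: [0.5682, -0.0809, 0.22]
eef_rot: [0.714, 0.7, -0.0, -0.0]
contact_force: [-0.1, 0.8, -0.9]
opening: 0.598
finger_force: 0.0
```

Run:
```python
from h import *
s=snap('wrist','w3'); st=r.get_state(); print(st['clock'],st['tool_pos'],st['eef_rot'])
u,v=proj(s,[.568,.012,.15]); print(u,v)
u,v=int(u),int(v);i=s['image'][max(0,v-60):v+60,max(0,u-80):u+80]; cv2.imwrite('pics/crop3.png',cv2.resize(i,None,fx=5,fy=5,interpolation=cv2.INTER_CUBIC))
v,u=np.mgrid[v-70:v+70,u-80:u+80]; v=v.ravel();u=u.ravel();k=(v>=0)&(v<480)&(u>=0)&(u<640);u=u[k];v=v[k];d=s['range_z'][v,u];K=s['K']
P=np.c_[(u-K[0,2])/K[0,0]*d,-(v-K[1,2])/K[1,1]*d,-d]@s['cam_to_world'][:3,:3].T+s['cam_to_world'][:3,3]
m=(abs(P[:,2]-.15)<.003); Q=P[m][:,:2]; print(m.sum(),P[m][:,2].mean(),Q.min(0),Q.max(0))
u0,v0=proj(s,[.568,.012,.15]);h=(P[:,2]<.147)&(np.hypot(u-u0,v-v0)<22); print('hole',h.sum(),u[h].mean(),v[h].mean(),pw(s,u[h].mean(),v[h].mean(),.15),'inside z',np.percentile(P[h][:,2],[5,25,50,75,95]))
a=load('side0')
for n,u,v in(('blue top',472,336),('green top',382,332),('blue base',463,362)):print(n,pw(a,u,v).round(3))
```

```text
6.65 [ 0.56819863 -0.08096919  0.22003452] [7.14265213e-01 6.99875135e-01 6.87465758e-06 3.63706469e-05]
314.1552292093367 89.86848804964069
5706 0.1492020321500526 [ 0.54089719 -0.02649132] [0.58630243 0.02696928]
hole 478 315.1673640167364 92.68619246861925 [0.56854543 0.01048006 0.15      ] inside z [0.01039051 0.01119935 0.01197102 0.12598881 0.1433617 ]
blue top [ 0.679 -0.323  0.099]
green top [ 0.547 -0.211  0.1  ]
blue base [ 0.673 -0.328  0.021]
```

View pics/crop3.png

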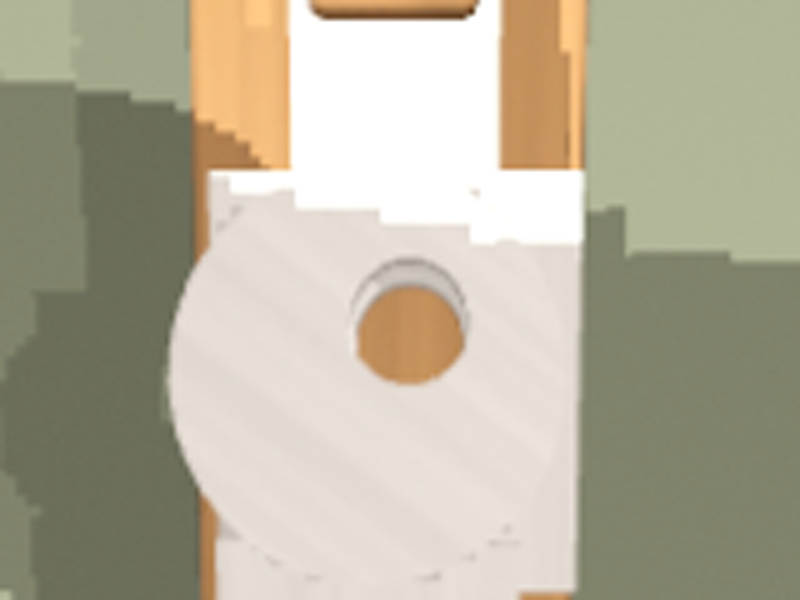

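The yoke is seen straight on. The hole is clear through eye and lower ear (the sill shows through it), centred at (0.5685, 0.011), and the tab is about 2 mm from the hole line. Now the pin: a look from close by first.

>>> {"method": "drive_tool", "body": {"targets": [{"tx": 0.1, "ty": -1, "tz": 0, "wx": 0, "wy": 0, "wz": 0, "claw": 0.2}, {"tx": 0.1, "ty": -1, "tz": 0, "wx": 0, "wy": 0, "wz": 0, "claw": 0.2}, {"tx": 0.1, "ty": -1, "tz": 0, "wx": 0, "wy": 0, "wz": 0, "claw": 0.2}, {"tx": 0.1, "ty": -1, "tz": 0, "wx": 0, "wy": 0, "wz": 0, "claw": 0.2}, {"tx": 0.1, "ty": -1, "tz": 0, "wx": 0, "wy": 0, "wz": 0, "claw": 0.2}, {"tx": 0.1, "ty": -1, "tz": 0, "wx": 0, "wy": 0, "wz": 0, "claw": 0.2}, {"tx": 0.1, "ty": -1, "tz": 0, "wx": 0, "wy": 0, "wz": 0, "claw": 0.2}, {"tx": 0.1, "ty": -1, "tz": 0, "wx": 0, "wy": 0, "wz": 0, "claw": 0.2}]}}

```text
clock: 7.45
tool_pos: [0.5921, -0.3223, 0.22]
eef_rot: [0.714, 0.7, 0.0, -0.0]
contact_force: [0.5, -0.2, -0.1]
opening: 0.598
finger_force: 0.0
```

>>> {"method": "drive_tool", "body": {"targets": [{"tx": 0.06, "ty": -1, "tz": 0, "wx": 0, "wy": 0, "wz": 0, "claw": 0.2}, {"tx": 0, "ty": -0.8, "tz": 0, "wx": 0, "wy": 0, "wz": 0, "claw": 0.2}, {"tx": 0, "ty": 0, "tz": 0, "wx": 0, "wy": 0, "wz": 0, "claw": 0.2}, {"tx": 0, "ty": 0, "tz": 0, "wx": 0, "wy": 0, "wz": 0, "claw": 0.2}, {"tx": 0, "ty": 0, "tz": 0, "wx": 0, "wy": 0, "wz": 0, "claw": 0.2}, {"tx": 0, "ty": 0, "tz": 0, "wx": 0, "wy": 0, "wz": 0, "claw": 0.2}, {"tx": 0, "ty": 0, "tz": 0, "wx": 0, "wy": 0, "wz": 0, "claw": 0.2}, {"tx": 0, "ty": 0, "tz": 0, "wx": 0, "wy": 0, "wz": 0, "claw": 0.2}]}}

```text
clock: 8.25
tool_pos: [0.5943, -0.3742, 0.2202]
eef_rot: [0.714, 0.7, 0.0, 0.0]
contact_force: [-0.5, -0.8, -0.2]
opening: 0.598
finger_force: 0.0
```

Run:
```python
from h import *
s=snap('wrist','w4'); st=r.get_state(); print(st['clock'],st['tool_pos'],st['eef_rot'])
d=s['range_z'];v,u=np.nonzero(d>0);d=d[v,u];K=s['K']
P=np.c_[(u-K[0,2])/K[0,0]*d,-(v-K[1,2])/K[1,1]*d,-d]@s['cam_to_world'][:3,:3].T+s['cam_to_world'][:3,3]
for z,t in((.113,.003),(.0625,.004)):
    m=(abs(P[:,2]-z)<t)&(np.hypot(P[:,0]-.594,P[:,1]+.299)<.045)
    print(z,m.sum(),P[m][:,2].mean(),cv2.minAreaRect(P[m][:,:2].astype(np.float32)), u[m].min(),u[m].max(),v[m].min(),v[m].max())
u0,v0=map(int,proj(s,[.594,-.299,.113]));cv2.imwrite('pics/crop4.png',cv2.resize(s['image'][max(0,v0-75):v0+75,u0-100:u0+100],None,fx=4,fy=4,interpolation=cv2.INTER_CUBIC)); print(u0,v0)
```

```text
8.3 [ 0.59418242 -0.37448547  0.2202122 ] [7.14021657e-01 7.00123606e-01 8.03892255e-05 5.93256602e-05]
0.113 925 0.11210749892862208 ((0.5908904075622559, -0.29875004291534424), (0.015861550346016884, 0.027735510841012), 6.614648342132568) 297 324 102 145
0.0625 4223 0.05965544715793846 ((0.5909597277641296, -0.2986612319946289), (0.06005669757723808, 0.06000129133462906), 31.872835159301758) 261 362 71 176
315 123
```

View pics/crop4.png

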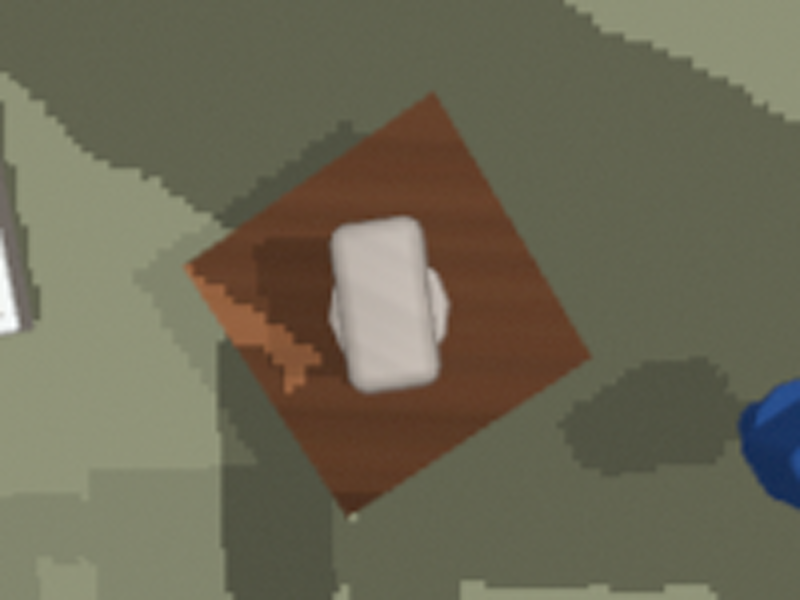

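The grey pin stands upright in the block. Its top is centred at (0.5909, -0.2988), turned +6.6° and measuring 15.9 x 27.7 mm, which fits the paddle. The blue look-alike stays clear at the lower right.

>>> {"method": "drive_tool", "body": {"targets": [{"tx": -0.11, "ty": 0.7, "tz": 0, "wx": 0, "wy": 0, "wz": 0.065, "claw": 0.2}, {"tx": 0, "ty": 0.9, "tz": 0, "wx": 0, "wy": 0, "wz": 0.065, "claw": 0.2}, {"tx": 0, "ty": 0.7, "tz": 0, "wx": 0, "wy": 0, "wz": 0, "claw": 0.1}, {"tx": 0, "ty": 0.22, "tz": -0.3, "wx": 0, "wy": 0, "wz": 0, "claw": 0.1}, {"tx": 0, "ty": 0, "tz": -0.6, "wx": 0, "wy": 0, "wz": 0, "claw": 0.1}, {"tx": 0, "ty": 0, "tz": -0.7, "wx": 0, "wy": 0, "wz": 0, "claw": 0.1}, {"tx": 0, "ty": 0, "tz": -0.7, "wx": 0, "wy": 0, "wz": 0, "claw": 0.1}, {"tx": 0, "ty": 0, "tz": -0.5, "wx": 0, "wy": 0, "wz": 0, "claw": 0.1}]}}

```text
clock: 9.1
tool_pos: [0.5897, -0.3001, 0.134]
eef_rot: [0.665, 0.746, -0.001, -0.001]
contact_force: [0.1, -0.9, 0.2]
opening: 0.551
finger_force: 0.0
```

>>> {"method": "drive_tool", "body": {"targets": [{"tx": 0, "ty": 0, "tz": -0.6, "wx": 0, "wy": 0, "wz": 0, "claw": 0.1}, {"tx": 0, "ty": 0, "tz": -0.6, "wx": 0, "wy": 0, "wz": 0, "claw": 0.1}, {"tx": 0, "ty": 0, "tz": -0.5, "wx": 0, "wy": 0, "wz": 0, "claw": 0.1}, {"tx": 0, "ty": 0, "tz": -0.23, "wx": 0, "wy": 0, "wz": 0, "claw": 0.1}, {"tx": 0, "ty": 0, "tz": 0, "wx": 0, "wy": 0, "wz": 0, "claw": 0.1}, {"tx": 0, "ty": 0, "tz": 0, "wx": 0, "wy": 0, "wz": 0, "claw": 0.1}, {"tx": 0, "ty": 0, "tz": 0, "wx": 0, "wy": 0, "wz": 0, "claw": -0.3}, {"tx": 0, "ty": 0, "tz": 0, "wx": 0, "wy": 0, "wz": 0, "claw": -0.4}], "force": 25}}

```text
clock: 9.9
tool_pos: [0.5912, -0.2997, 0.079]
eef_rot: [0.665, 0.747, 0.0, 0.001]
contact_force: [0.3, -0.1, -0.5]
opening: 0.394
finger_force: 0.0
```

>>> {"method": "drive_tool", "body": {"targets": [{"tx": 0, "ty": 0, "tz": 0, "wx": 0, "wy": 0, "wz": 0, "claw": -0.6}, {"tx": 0, "ty": 0, "tz": 0, "wx": 0, "wy": 0, "wz": 0, "claw": -0.8}, {"tx": 0, "ty": 0, "tz": 0, "wx": 0, "wy": 0, "wz": 0, "claw": -1}, {"tx": 0, "ty": 0, "tz": 0, "wx": 0, "wy": 0, "wz": 0, "claw": -1}, {"tx": 0, "ty": 0, "tz": 0, "wx": 0, "wy": 0, "wz": 0, "claw": -1}, {"tx": 0, "ty": 0, "tz": 0, "wx": 0, "wy": 0, "wz": 0, "claw": -1}, {"tx": 0, "ty": 0, "tz": 0, "wx": 0, "wy": 0, "wz": 0, "claw": -1}, {"tx": 0, "ty": 0, "tz": 0, "wx": 0, "wy": 0, "wz": 0, "claw": -1}], "force": 25}}

```text
clock: 10.7
tool_pos: [0.591, -0.2994, 0.0784]
eef_rot: [0.665, 0.747, 0.0, 0.0]
contact_force: [0.2, -0.4, 2.5]
opening: 0.175
finger_force: 24.9
```

Gripped. Lift straight up.

>>> {"method": "drive_tool", "body": {"targets": [{"tx": 0, "ty": 0, "tz": 0.3, "wx": 0, "wy": 0, "wz": 0, "claw": -1}, {"tx": 0, "ty": 0, "tz": 0.6, "wx": 0, "wy": 0, "wz": 0, "claw": -1}, {"tx": 0, "ty": 0, "tz": 0.8, "wx": 0, "wy": 0, "wz": 0, "claw": -1}, {"tx": 0, "ty": 0, "tz": 0.8, "wx": 0, "wy": 0, "wz": 0, "claw": -1}, {"tx": 0, "ty": 0, "tz": 0.9, "wx": 0, "wy": 0, "wz": 0, "claw": -1}, {"tx": 0, "ty": 0, "tz": 0.9, "wx": 0, "wy": 0, "wz": 0, "claw": -1}, {"tx": 0, "ty": 0, "tz": 0.9, "wx": 0, "wy": 0, "wz": 0, "claw": -1}, {"tx": 0, "ty": 0, "tz": 0.6, "wx": 0, "wy": 0, "wz": 0, "claw": -1}]}}

```text
clock: 11.5
tool_pos: [0.5906, -0.2995, 0.2542]
eef_rot: [0.665, 0.747, 0.0, 0.001]
contact_force: [0.0, 1.4, -1.9]
opening: 0.178
finger_force: 24.9
```

>>> {"method": "drive_tool", "body": {"targets": [{"tx": 0, "ty": 0.5, "tz": 0, "wx": 0, "wy": 0, "wz": 0, "claw": -1}, {"tx": -0.1, "ty": 0.9, "tz": 0, "wx": 0, "wy": 0, "wz": 0, "claw": -1}, {"tx": -0.1, "ty": 0.9, "tz": 0, "wx": 0, "wy": 0, "wz": 0, "claw": -1}, {"tx": -0.1, "ty": 0.9, "tz": 0, "wx": 0, "wy": 0, "wz": 0, "claw": -1}, {"tx": -0.1, "ty": 0.9, "tz": 0, "wx": 0, "wy": 0, "wz": 0, "claw": -1}, {"tx": -0.1, "ty": 0.9, "tz": 0, "wx": 0, "wy": 0, "wz": 0, "claw": -1}, {"tx": -0.1, "ty": 0.9, "tz": 0, "wx": 0, "wy": 0, "wz": 0, "claw": -1}, {"tx": -0.1, "ty": 0.9, "tz": 0, "wx": 0, "wy": 0, "wz": 0, "claw": -1}]}}

```text
clock: 12.3
tool_pos: [0.5678, -0.0927, 0.2507]
eef_rot: [0.665, 0.747, -0.001, -0.002]
contact_force: [0.3, 0.2, -2.4]
opening: 0.176
finger_force: 24.9
```

>>> {"method": "drive_tool", "body": {"targets": [{"tx": -0.05, "ty": 0.9, "tz": 0, "wx": 0, "wy": 0, "wz": 0, "claw": -1}, {"tx": 0, "ty": 0.9, "tz": 0, "wx": 0, "wy": 0, "wz": 0, "claw": -1}, {"tx": 0, "ty": 0.9, "tz": 0, "wx": 0, "wy": 0, "wz": 0, "claw": -1}, {"tx": 0, "ty": 0.8, "tz": 0, "wx": 0, "wy": 0, "wz": 0, "claw": -1}, {"tx": 0, "ty": 0.03, "tz": 0, "wx": 0, "wy": 0, "wz": 0, "claw": -1}, {"tx": 0, "ty": 0, "tz": 0, "wx": 0, "wy": 0, "wz": 0, "claw": -1}, {"tx": 0, "ty": 0, "tz": 0, "wx": 0, "wy": 0, "wz": 0, "claw": -1}, {"tx": 0, "ty": 0, "tz": 0, "wx": 0, "wy": 0, "wz": 0, "claw": -1}]}}

```text
clock: 13.1
tool_pos: [0.5678, 0.009, 0.2518]
eef_rot: [0.666, 0.746, -0.001, 0.0]
contact_force: [-0.2, -0.1, -2.2]
opening: 0.178
finger_force: 24.9
```

Run:
```python
from h import *
st=r.get_state(); print(st['clock'],st['tool_pos'],st['eef_rot'],st['contact_force'],st['opening'])
out=[]
for n in('scene','side'):
    s=snap(n,n+'5'); p=st['tool_pos']; print(n,[tuple(np.round(proj(s,q),1)) for q in ([p[0],p[1],p[2]+.011],[p[0],p[1]+.0006,p[2]-.064],[.5685,.011,.15],[.564,.0045,.15])])
    u,v=map(int,proj(s,[.5685,.011,.17])); out.append(cv2.resize(s['image'][v-38:v+37,u-25:u+25],None,fx=8,fy=8,interpolation=cv2.INTER_CUBIC)); print(u-25,v-38)
cv2.imwrite('pics/crop5.png',np.hstack(out))
```

```text
13.1 [0.56780777 0.00898433 0.2518409 ] [ 6.65836869e-01  7.46097144e-01 -5.60996707e-04  3.68456177e-05] [-0.17316718 -0.06166396 -2.2427848 ] 0.17827415836413257
scene [(np.float64(300.2), np.float64(184.7)), (np.float64(302.1), np.float64(209.2)), (np.float64(303.5), np.float64(220.8)), (np.float64(300.1), np.float64(220.5))]
278 176
side [(np.float64(322.0), np.float64(204.8)), (np.float64(321.7), np.float64(232.6)), (np.float64(321.4), np.float64(245.0)), (np.float64(321.6), np.float64(247.6))]
296 200
```

View pics/crop5.png

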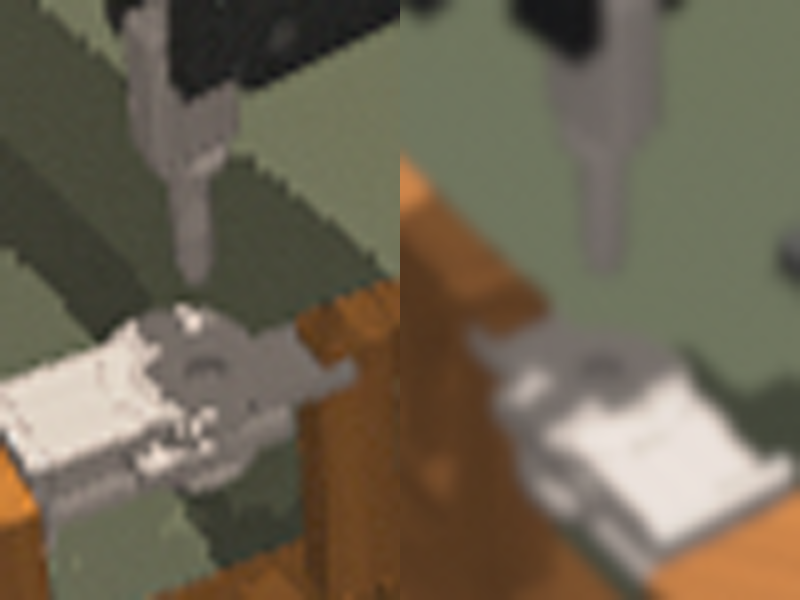

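In both views the nose hangs over the hole within about 1 mm. Scene: tip (302,211), hole (303.6,221.2). Side: tip (321.2,234), hole (321.4,245.2). These match my projections, so I'll lower to just above the ear and then feel in.

>>> {"method": "drive_tool", "body": {"targets": [{"tx": 0, "ty": 0, "tz": -0.2, "wx": 0, "wy": 0, "wz": 0, "claw": -1}, {"tx": 0, "ty": 0, "tz": -0.3, "wx": 0, "wy": 0, "wz": 0, "claw": -1}, {"tx": 0, "ty": 0, "tz": -0.3, "wx": 0, "wy": 0, "wz": 0, "claw": -1}, {"tx": 0, "ty": 0, "tz": -0.2, "wx": 0, "wy": 0, "wz": 0, "claw": -1}, {"tx": 0, "ty": 0, "tz": -0.1, "wx": 0, "wy": 0, "wz": 0, "claw": -1}, {"tx": 0, "ty": 0, "tz": -0.03, "wx": 0, "wy": 0, "wz": 0, "claw": -1}, {"tx": 0, "ty": 0, "tz": 0, "wx": 0, "wy": 0, "wz": 0, "claw": -1}, {"tx": 0, "ty": 0, "tz": 0, "wx": 0, "wy": 0, "wz": 0, "claw": -1}]}}

```text
clock: 14.0
tool_pos: [0.5685, 0.0106, 0.2185]
eef_rot: [0.665, 0.747, 0.0, 0.0]
contact_force: [-0.3, -0.2, -1.6]
opening: 0.182
finger_force: 24.9
```

>>> {"method": "drive_tool", "body": {"targets": [{"tx": 0, "ty": 0, "tz": -0.03, "wx": 0, "wy": 0, "wz": 0, "claw": -1}, {"tx": 0, "ty": 0, "tz": -0.03, "wx": 0, "wy": 0, "wz": 0, "claw": -1}, {"tx": 0, "ty": 0, "tz": -0.03, "wx": 0, "wy": 0, "wz": 0, "claw": -1}, {"tx": 0, "ty": 0, "tz": -0.03, "wx": 0, "wy": 0, "wz": 0, "claw": -1}, {"tx": 0, "ty": 0, "tz": -0.03, "wx": 0, "wy": 0, "wz": 0, "claw": -1}, {"tx": 0, "ty": 0, "tz": 0, "wx": 0, "wy": 0, "wz": 0, "claw": -1}, {"tx": 0, "ty": 0, "tz": 0, "wx": 0, "wy": 0, "wz": 0, "claw": -1}, {"tx": 0, "ty": 0, "tz": 0, "wx": 0, "wy": 0, "wz": 0, "claw": -1}]}}

```text
clock: 14.8
tool_pos: [0.5682, 0.0105, 0.2138]
eef_rot: [0.665, 0.747, 0.0, 0.0]
contact_force: [0.6, 0.5, -1.5]
opening: 0.177
finger_force: 24.9
```

>>> {"method": "drive_tool", "body": {"targets": [{"tx": 0, "ty": 0, "tz": -0.03, "wx": 0, "wy": 0, "wz": 0, "claw": -1}, {"tx": 0, "ty": 0, "tz": -0.03, "wx": 0, "wy": 0, "wz": 0, "claw": -1}, {"tx": 0, "ty": 0, "tz": -0.03, "wx": 0, "wy": 0, "wz": 0, "claw": -1}, {"tx": 0, "ty": 0, "tz": -0.03, "wx": 0, "wy": 0, "wz": 0, "claw": -1}, {"tx": 0, "ty": 0, "tz": 0, "wx": 0, "wy": 0, "wz": 0, "claw": -1}, {"tx": 0, "ty": 0, "tz": 0, "wx": 0, "wy": 0, "wz": 0, "claw": -1}, {"tx": 0, "ty": 0, "tz": 0, "wx": 0, "wy": 0, "wz": 0, "claw": -1}, {"tx": 0, "ty": 0, "tz": 0, "wx": 0, "wy": 0, "wz": 0, "claw": -1}]}}

```text
clock: 15.6
tool_pos: [0.5682, 0.0105, 0.2102]
eef_rot: [0.665, 0.747, 0.0, 0.0]
contact_force: [-0.2, -0.5, -2.3]
opening: 0.184
finger_force: 24.9
```

No contact, and the nose is about 4 mm into the upper ear. I'll go on slowly.

>>> {"method": "drive_tool", "body": {"targets": [{"tx": 0, "ty": 0, "tz": -0.04, "wx": 0, "wy": 0, "wz": 0, "claw": -1}, {"tx": 0, "ty": 0, "tz": -0.04, "wx": 0, "wy": 0, "wz": 0, "claw": -1}, {"tx": 0, "ty": 0, "tz": -0.04, "wx": 0, "wy": 0, "wz": 0, "claw": -1}, {"tx": 0, "ty": 0, "tz": -0.04, "wx": 0, "wy": 0, "wz": 0, "claw": -1}, {"tx": 0, "ty": 0, "tz": -0.04, "wx": 0, "wy": 0, "wz": 0, "claw": -1}, {"tx": 0, "ty": 0, "tz": 0, "wx": 0, "wy": 0, "wz": 0, "claw": -1}, {"tx": 0, "ty": 0, "tz": 0, "wx": 0, "wy": 0, "wz": 0, "claw": -1}, {"tx": 0, "ty": 0, "tz": 0, "wx": 0, "wy": 0, "wz": 0, "claw": -1}]}}

```text
clock: 16.4
tool_pos: [0.5682, 0.0105, 0.2042]
eef_rot: [0.665, 0.747, 0.0, 0.0]
contact_force: [-0.7, 0.2, -2.4]
opening: 0.182
finger_force: 24.9
```

Run:
```python
from h import *
st=r.get_state(); print(st['clock'],st['tool_pos'],st['contact_force'],st['moment'])
```

```text
16.4 [0.56823984 0.01053687 0.20419596] [-0.67972368  0.16437829 -2.37385962] [-0.07979539  0.05887645  0.00687812]
```

>>> {"method": "drive_tool", "body": {"targets": [{"tx": 0, "ty": 0, "tz": -0.05, "wx": 0, "wy": 0, "wz": 0, "claw": -1}, {"tx": 0, "ty": 0, "tz": -0.05, "wx": 0, "wy": 0, "wz": 0, "claw": -1}, {"tx": 0, "ty": 0, "tz": -0.05, "wx": 0, "wy": 0, "wz": 0, "claw": -1}, {"tx": 0, "ty": 0, "tz": -0.05, "wx": 0, "wy": 0, "wz": 0, "claw": -1}, {"tx": 0, "ty": 0, "tz": -0.05, "wx": 0, "wy": 0, "wz": 0, "claw": -1}, {"tx": 0, "ty": 0, "tz": -0.05, "wx": 0, "wy": 0, "wz": 0, "claw": -1}, {"tx": 0, "ty": 0, "tz": 0, "wx": 0, "wy": 0, "wz": 0, "claw": -1}, {"tx": 0, "ty": 0, "tz": 0, "wx": 0, "wy": 0, "wz": 0, "claw": -1}]}}

```text
clock: 17.2
tool_pos: [0.5682, 0.0105, 0.1951]
eef_rot: [0.665, 0.747, 0.0, 0.0]
contact_force: [0.2, -0.3, -2.0]
opening: 0.181
finger_force: 24.9
```

>>> {"method": "drive_tool", "body": {"targets": [{"tx": 0, "ty": 0, "tz": -0.04, "wx": 0, "wy": 0, "wz": 0, "claw": -1}, {"tx": 0, "ty": 0, "tz": -0.04, "wx": 0, "wy": 0, "wz": 0, "claw": -1}, {"tx": 0, "ty": 0, "tz": -0.04, "wx": 0, "wy": 0, "wz": 0, "claw": -1}, {"tx": 0, "ty": 0, "tz": -0.04, "wx": 0, "wy": 0, "wz": 0, "claw": -1}, {"tx": 0, "ty": 0, "tz": -0.04, "wx": 0, "wy": 0, "wz": 0, "claw": -1}, {"tx": 0, "ty": 0, "tz": -0.04, "wx": 0, "wy": 0, "wz": 0, "claw": -1}, {"tx": 0, "ty": 0, "tz": 0, "wx": 0, "wy": 0, "wz": 0, "claw": -1}, {"tx": 0, "ty": 0, "tz": 0, "wx": 0, "wy": 0, "wz": 0, "claw": -1}]}}

```text
clock: 18.0
tool_pos: [0.5682, 0.0105, 0.1879]
eef_rot: [0.665, 0.747, -0.0, 0.0]
contact_force: [-0.1, 1.1, -1.7]
opening: 0.179
finger_force: 24.9
```

>>> {"method": "drive_tool", "body": {"targets": [{"tx": 0, "ty": 0, "tz": -0.04, "wx": 0, "wy": 0, "wz": 0, "claw": -1}, {"tx": 0, "ty": 0, "tz": -0.04, "wx": 0, "wy": 0, "wz": 0, "claw": -1}, {"tx": 0, "ty": 0, "tz": -0.04, "wx": 0, "wy": 0, "wz": 0, "claw": -1}, {"tx": 0, "ty": 0, "tz": 0, "wx": 0, "wy": 0, "wz": 0, "claw": -1}, {"tx": 0, "ty": 0, "tz": 0, "wx": 0, "wy": 0, "wz": 0, "claw": -1}, {"tx": 0, "ty": 0, "tz": 0, "wx": 0, "wy": 0, "wz": 0, "claw": -1}, {"tx": 0, "ty": 0, "tz": 0, "wx": 0, "wy": 0, "wz": 0, "claw": -1}, {"tx": 0, "ty": 0, "tz": 0, "wx": 0, "wy": 0, "wz": 0, "claw": -1}]}}

```text
clock: 18.8
tool_pos: [0.5682, 0.0105, 0.1844]
eef_rot: [0.665, 0.747, 0.0, 0.0]
contact_force: [0.2, -0.3, -1.6]
opening: 0.18
finger_force: 24.9
```

The nose is through the lower ear with no force, and there are about 16 mm left to the collar.

>>> {"method": "drive_tool", "body": {"targets": [{"tx": 0, "ty": 0, "tz": -0.06, "wx": 0, "wy": 0, "wz": 0, "claw": -1}, {"tx": 0, "ty": 0, "tz": -0.06, "wx": 0, "wy": 0, "wz": 0, "claw": -1}, {"tx": 0, "ty": 0, "tz": -0.06, "wx": 0, "wy": 0, "wz": 0, "claw": -1}, {"tx": 0, "ty": 0, "tz": -0.06, "wx": 0, "wy": 0, "wz": 0, "claw": -1}, {"tx": 0, "ty": 0, "tz": -0.06, "wx": 0, "wy": 0, "wz": 0, "claw": -1}, {"tx": 0, "ty": 0, "tz": -0.06, "wx": 0, "wy": 0, "wz": 0, "claw": -1}, {"tx": 0, "ty": 0, "tz": -0.06, "wx": 0, "wy": 0, "wz": 0, "claw": -1}, {"tx": 0, "ty": 0, "tz": 0, "wx": 0, "wy": 0, "wz": 0, "claw": -1}]}}

```text
clock: 19.6
tool_pos: [0.568, 0.0105, 0.1715]
eef_rot: [0.665, 0.747, -0.0, -0.0]
contact_force: [-0.4, 0.3, -1.5]
opening: 0.18
finger_force: 24.9
```

>>> {"method": "drive_tool", "body": {"targets": [{"tx": 0, "ty": 0, "tz": -0.03, "wx": 0, "wy": 0, "wz": 0, "claw": -1}, {"tx": 0, "ty": 0, "tz": -0.02, "wx": 0, "wy": 0, "wz": 0, "claw": -1}, {"tx": 0, "ty": 0, "tz": -0.02, "wx": 0, "wy": 0, "wz": 0, "claw": -1}, {"tx": 0, "ty": 0, "tz": -0.01, "wx": 0, "wy": 0, "wz": 0, "claw": -1}, {"tx": 0, "ty": 0, "tz": 0, "wx": 0, "wy": 0, "wz": 0, "claw": -1}, {"tx": 0, "ty": 0, "tz": 0, "wx": 0, "wy": 0, "wz": 0, "claw": -1}, {"tx": 0, "ty": 0, "tz": 0, "wx": 0, "wy": 0, "wz": 0, "claw": -1}, {"tx": 0, "ty": 0, "tz": 0, "wx": 0, "wy": 0, "wz": 0, "claw": -1}]}}

```text
clock: 20.4
tool_pos: [0.5682, 0.0105, 0.1694]
eef_rot: [0.665, 0.747, 0.0, 0.0]
contact_force: [-0.8, 0.3, -0.8]
opening: 0.18
finger_force: 24.9
```

About 1 mm from seated, so I'll open the fingers and let it settle.

>>> {"method": "drive_tool", "body": {"targets": [{"tx": 0, "ty": 0, "tz": -0.01, "wx": 0, "wy": 0, "wz": 0, "claw": -1}, {"tx": 0, "ty": 0, "tz": -0.01, "wx": 0, "wy": 0, "wz": 0, "claw": -1}, {"tx": 0, "ty": 0, "tz": 0, "wx": 0, "wy": 0, "wz": 0, "claw": -1}, {"tx": 0, "ty": 0, "tz": 0, "wx": 0, "wy": 0, "wz": 0, "claw": -0.5}, {"tx": 0, "ty": 0, "tz": 0, "wx": 0, "wy": 0, "wz": 0, "claw": -0.3}, {"tx": 0, "ty": 0, "tz": 0, "wx": 0, "wy": 0, "wz": 0, "claw": 0}, {"tx": 0, "ty": 0, "tz": 0, "wx": 0, "wy": 0, "wz": 0, "claw": 0.2}, {"tx": 0, "ty": 0, "tz": 0, "wx": 0, "wy": 0, "wz": 0, "claw": 0.2}]}}

```text
clock: 21.2
tool_pos: [0.5683, 0.0105, 0.1688]
eef_rot: [0.665, 0.747, 0.0, 0.0]
contact_force: [-0.6, -0.3, 0.6]
opening: 0.588
finger_force: 0.0
```

>>> {"method": "drive_tool", "body": {"targets": [{"tx": 0, "ty": 0, "tz": 0, "wx": 0, "wy": 0, "wz": 0, "claw": 0.2}, {"tx": 0, "ty": 0, "tz": 0.2, "wx": 0, "wy": 0, "wz": 0, "claw": 0.2}, {"tx": 0, "ty": 0, "tz": 0.5, "wx": 0, "wy": 0, "wz": 0, "claw": 0.2}, {"tx": 0, "ty": 0, "tz": 0.7, "wx": 0, "wy": 0, "wz": 0, "claw": 0.2}, {"tx": 0, "ty": 0, "tz": 0.8, "wx": 0, "wy": 0, "wz": 0, "claw": 0.2}, {"tx": 0, "ty": 0, "tz": 0.8, "wx": 0, "wy": 0, "wz": 0, "claw": 0.2}, {"tx": 0, "ty": 0, "tz": 0.5, "wx": 0, "wy": 0, "wz": 0, "claw": 0.2}, {"tx": 0, "ty": 0, "tz": 0, "wx": 0, "wy": 0, "wz": 0, "claw": 0.2}]}}

```text
clock: 22.0
tool_pos: [0.5697, 0.0106, 0.2763]
eef_rot: [0.665, 0.747, 0.002, 0.002]
contact_force: [0.4, 0.4, -0.4]
opening: 0.598
finger_force: 0.0
```

Run:
```python
from h import *
st=r.get_state(); print(st['clock'],st['tool_pos'],st['contact_force'])
for n in('scene','side'):
    s=snap(n,n+'6'); d=s['range_z'];v,u=np.nonzero(d>0);d=d[v,u];K=s['K']
    P=np.c_[(u-K[0,2])/K[0,0]*d,-(v-K[1,2])/K[1,1]*d,-d]@s['cam_to_world'][:3,:3].T+s['cam_to_world'][:3,3]
    m=(np.hypot(P[:,0]-.5685,P[:,1]-.011)<.02)&(P[:,2]<.215)
    t=np.percentile(P[m][:,2],[90,95,98,100]); k=m&(P[:,2]>.198); print(n,'top z',t.round(4),P[k].mean(0),k.sum())
```

```text
22.0 [0.56972839 0.01061254 0.27629349] [ 0.43014367  0.41230539 -0.36947299]
scene top z [0.2024 0.2046 0.2053 0.2065] [0.57219541 0.00795574 0.20318622] 76
side top z [0.2027 0.2037 0.2045 0.2059] [0.56435294 0.00936262 0.20259631] 85
```

The pin's top is at about 0.203 m, which is what a seated collar gives. One last look.

Run:
```python
from h import *
out=[]
for n in('scene6','side6'):
    s=load(n);u,v=map(int,proj(s,[.5685,.011,.16])); out.append(cv2.resize(s['image'][v-38:v+37,u-25:u+25],None,fx=8,fy=8,interpolation=cv2.INTER_CUBIC))
cv2.imwrite('pics/crop6.png',np.hstack(out))
```

```text
(no output)
```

View pics/crop6.png

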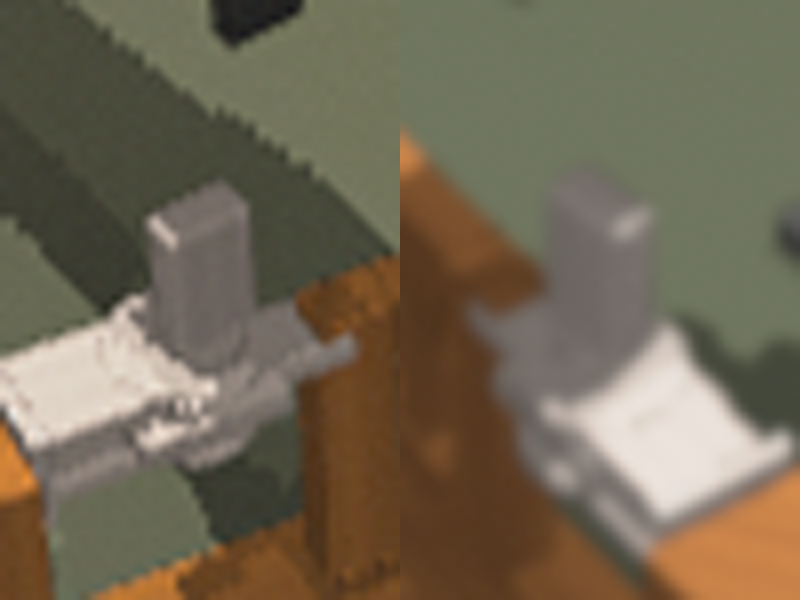

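The pin stands upright with its collar down on the yoke (paddle at crop (200,270) and (600,270)), the gate is shut and the gripper is clear. I'll hand the job in.

```bash
python3 -c "
from plant import workorder
print(workorder.finish_job())"
```

```text
the job is handed in; nothing more can be done
None
```

The gate is shut and the pin stands upright through both ears and the eye, collar down on the yoke and released, with no force felt on the way in; handed in at about 22 s, though the hand-in returned no verdict.

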